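# Line up the laundry bottles by height on the drip tray

## Robot

A 6-joint arm with a two-finger parallel gripper is mounted at the origin on the work surface. World frame = base frame: x ahead of the robot, y to its left, z up, the work surface at z = 0. Lengths are in m, angles in rad, forces in N, time in s.
With the tool pointing down it reaches from about 0.35 to 0.775 m from the base axis. Payload 7.3 kg.
Tool frame: the origin (TCP) lies at the very end of the fingers, on their centre line; the grasp point (between the pads) lies 19 mm behind it; z points along the fingers, y is the line along which they close (so a half turn about z gives the same grasp; the last joint's range is limited). The gripper opens to 92 mm and grips with 3 to 60 N. Pads are 19 mm wide; open, the fingers measure 130 mm over their backs; the gripper's body (75 mm by 190 mm) begins 47 mm behind the grasp point.
Start: joints at [-1.422, 0.342, 1.524, -0, 1.275, -0.146], TCP at [0.153, -0.502, 0.227] pointing down, gripper open.
Joint ranges: [-2.53, 2.53], [-0.77, 2.02], [0.04, 2.7], [-1, 4.14], [0.28, 2.66], [-3.11, 3.11]. Speed limits (rad/s): [2.57, 2.57, 3.14, 3.14, 3.14, 3.14].

## Interface

Orientations are given as a unit quaternion [x, y, z, w].
In Python, from bench import * gives the robot as it stands.
- The arm moves only by the tool carry_out, never from a script. Its argument "deltas" is a list of rows, each a list of 7 numbers: the shift along the tool's x, y, z normalised to -1 to 1, where 1 is 4 cm, then the turn, a rotation vector about the tool's x, y, z normalised to -1 to 1, where 1 is 4 degrees, then the opening, from 0 (shut) to 1 (fully open). In form: [[tx, ty, tz, rx, ry, rz, fingers], ...]. A call has 1 to 12 rows; each row shifts and turns the commanded pose from where the row before left it, along the tool's axes as they then stand; what a row does not reach is not made up. A row lasts 1/12 s, in which the tool goes at most 41.7 mm and 7.16 degrees, less where a joint would pass 70% of its speed; a pose out of reach is approached as far as the arm can. A call with a number of a shift or a turn outside -1 to 1 is refused whole. A call with a gripper value outside its range is refused whole. The fingers move at their own pace and stop on an object; "grip_force" is the grip in N (left out, the last holds). Time passes only in rows, so rows that do not move let the fingers close. It gives the time, the measured TCP pose, the force, the opening and the grip force at its end, in the units of the state.
- get_state(): the state, without advancing time (a new reading comes with each control period).
- get_image(name): name is "scene" or "side" or "wrist"; returns a dict with "color" (400x640x3 uint8, blue, green, red), "depth" (400x640 float32, m along the optical axis (not along the pixel's ray), 0 where there is no reading), "fx", "fy", "cx", "cy" (pixels), "R" (3x3) and "t" (3): a world point X has camera coordinates R X + t; the wrist camera has in their place "tool_from_camera" (4x4, takes a point from camera to tool coordinates, whose origin is the TCP and whose axes are the flange's). Camera axes: x right, y down, z forward; pixel columns grow to the right and rows downward; lengths in m; the calibration is good to about 2 mm. The wrist camera is an equidistant fisheye: a pixel r from the principal point sees the ray r / f radians off the axis. A picture is of the moment at which its call begins: read the wrist's pose just before it.
- finish_job(): hands the job in; it is judged then, once.
Trained networks look in a picture, given as the dict that the camera call returned (one of the last four; its "shot" number tells which), for a name from the list of things; names that differ only in an ending like _2 or _b are one class to them, and where a whole thing is asked for, a point or a joint stands for the part that bears it (a point fixed in the world has none). Each returns a list of dicts, best first, with "p" (0 to 1); they miss things now and then, are a little off and sometimes report something else, mostly with a low value. They report only what shows in the picture. A call takes as long as a camera call.
- silhouettes(picture, query): "pixels" (400x640 bool, what is visible of it).
- pinpoint(picture, query): "location" ([x, y, z] in m, in world coordinates, good to about 4 mm: a listed point, or the origin of a listed thing).
The state is a dict: "clock": time; "qpos": joint angles; "qd": joint speeds; "joint_torque": joint torques, N m; "position": TCP position; "tcp_rot": TCP orientation; "force": force on the tool from outside, world axes, zero at the start; "wrist_torque": the same for the moment, N m; "finger_gap": finger opening in m; "gripper_force": force on a finger pad.
Only numpy, scipy, OpenCV 4.12 (cv2) and the standard library are available. Lean on these libraries where they do the work, as an engineer would, in place of code of your own. Each camera call takes 0.05 s, during which the arm holds its last target. There are 200 camera calls.

## Task

Line up the four white screw-cap bottles on the four round rubber mats of the steel drip tray in order of height: the shortest on the mat beside the stack of measuring cups, then ever taller, with the tallest on the mat beside the round tub at the other end. Stand each one upright in the middle of its mat and set it down rather than drop it. Do not tip any bottle over, and leave the trigger spray bottle standing where it is.

Things in the scene. Friction and masses are not known exactly. Their poses are not given: they have to be found in the camera images.
- bottle_a: The tallest of four upright white plastic bottles: 185 mm tall overall, round body 58 mm in diameter up to 135 mm, paper label, sloping shoulder, neck 32 mm wide, topped by a fixed grey cylindrical screw cap 38 mm in diameter and 36 mm high, to be gripped by. Starts on the counter. Rigid, 0.42 kg (+-25%). Origin: centre of the underside; z up the bottle; yaw means nothing.
- bottle_b: The second tallest of four upright white plastic bottles: 155 mm tall overall, round body 55 mm in diameter up to 105 mm, paper label, sloping shoulder, neck 32 mm wide, topped by a fixed grey cylindrical screw cap 38 mm in diameter and 36 mm high, to be gripped by. Starts on the counter. Rigid, 0.32 kg (+-25%). Origin: centre of the underside; z up the bottle; yaw means nothing.
- bottle_c: The third tallest of four upright white plastic bottles: 125 mm tall overall, round body 52 mm in diameter up to 75 mm, paper label, sloping shoulder, neck 32 mm wide, topped by a fixed grey cylindrical screw cap 38 mm in diameter and 36 mm high, to be gripped by. Starts on the counter. Rigid, 0.23 kg (+-25%). Origin: centre of the underside; z up the bottle; yaw means nothing.
- bottle_d: The shortest of four upright white plastic bottles: 95 mm tall overall, round body 50 mm in diameter up to 45 mm, paper label, sloping shoulder, neck 32 mm wide, topped by a fixed grey cylindrical screw cap 38 mm in diameter and 36 mm high, to be gripped by. Starts on the counter. Rigid, 0.15 kg (+-25%). Origin: centre of the underside; z up the bottle; yaw means nothing.
- mat_1: Round dark rubber mat, 82 mm across, 4 mm thick, number 1 of four fixed in a straight row, 105 mm apart, in a steel drip tray 640 x 116 mm with a rim 10 mm high; mat_1 is at the tray's left (+y) end, mat_4 at its right. Origin: centre of its underside, 4 mm above the counter, so a bottle on it stands 8 mm above the counter. y axis: along the row towards mat_1's end.
- mat_2: Round dark rubber mat, 82 mm across, 4 mm thick, number 2 of four fixed in a straight row, 105 mm apart, in a steel drip tray 640 x 116 mm with a rim 10 mm high; mat_1 is at the tray's left (+y) end, mat_4 at its right. Origin: centre of its underside, 4 mm above the counter, so a bottle on it stands 8 mm above the counter. y axis: along the row towards mat_1's end.
- mat_3: Round dark rubber mat, 82 mm across, 4 mm thick, number 3 of four fixed in a straight row, 105 mm apart, in a steel drip tray 640 x 116 mm with a rim 10 mm high; mat_1 is at the tray's left (+y) end, mat_4 at its right. Origin: centre of its underside, 4 mm above the counter, so a bottle on it stands 8 mm above the counter. y axis: along the row towards mat_1's end.
- mat_4: Round dark rubber mat, 82 mm across, 4 mm thick, number 4 of four fixed in a straight row, 105 mm apart, in a steel drip tray 640 x 116 mm with a rim 10 mm high; mat_1 is at the tray's left (+y) end, mat_4 at its right. Origin: centre of its underside, 4 mm above the counter, so a bottle on it stands 8 mm above the counter. y axis: along the row towards mat_1's end.
- cups: Stack of nested pale plastic measuring cups, 67 mm across the rims, 110 mm tall, fixed on one end of the drip tray about 110 mm beyond the end mat, in line with the mats (beside mat_1 in some starts, mat_4 in others). A round tub with a slate lid, 92 mm across and 82 mm tall, stands likewise at the other end. Origin: centre of the underside.
- spray: Trigger spray bottle standing loose among the four bottles, to be left alone: pale blue-grey body 58 mm in diameter, black head whose nozzle reaches 60 mm from the axis on its own -x side, 188 mm tall overall, 0.35 kg. Origin: centre of the underside.

How it is judged:
At the end, for the whole second after the job is handed in: All four bottles stand released, at rest and upright (0.06 rad), each within 13 mm of its mat's centre, in order of height: 95 mm beside the cups, then 125, 155, and 185 mm beside the tub. The spray bottle stands within 25 mm of its start (((horizontal distance between cups and mat_1 below 0.14 m and horizontal distance between bottle_a and mat_4 below 0.013 m and horizontal distance between bottle_b and mat_3 below 0.013 m and horizontal distance between bottle_c and mat_2 below 0.013 m and horizontal distance between bottle_d and mat_1 below 0.013 m) or (horizontal distance between cups and mat_4 below 0.14 m and horizontal distance between bottle_a and mat_1 below 0.013 m and horizontal distance between bottle_b and mat_2 below 0.013 m and horizontal distance between bottle_c and mat_3 below 0.013 m and horizontal distance between bottle_d and mat_4 below 0.013 m)) and angle between each of bottle_a, bottle_b, bottle_c, bottle_d's own z axis and vertical below 0.06 rad and height (world z) of bottle_a between 0.004 and 0.014 m and linear speed of each of bottle_a, bottle_b, bottle_c, bottle_d below 0.02 m/s and height (world z) of bottle_b between 0.004 and 0.014 m and height (world z) of bottle_c between 0.004 and 0.014 m and height (world z) of bottle_d between 0.004 and 0.014 m and distance of spray from where it was at the start of the episode below 0.025 m and angle between spray's own z axis and vertical below 0.1 rad); the robot touches nothing.
It fails at once if One of the four bottles is tipped over (angle between any of bottle_a, bottle_b, bottle_c, bottle_d's own z axis and vertical above 0.7 rad).
It fails at once if A bottle is dropped: its foot is more than 45 mm above the counter with no finger touching it ((height (world z) of bottle_a above 0.045 m and angle between bottle_a's own z axis and vertical below 0.7 rad and contact force between bottle_a and the fingers below 0.02 N) or (height (world z) of bottle_b above 0.045 m and angle between bottle_b's own z axis and vertical below 0.7 rad and contact force between bottle_b and the fingers below 0.02 N) or (height (world z) of bottle_c above 0.045 m and angle between bottle_c's own z axis and vertical below 0.7 rad and contact force between bottle_c and the fingers below 0.02 N) or (height (world z) of bottle_d above 0.045 m and angle between bottle_d's own z axis and vertical below 0.7 rad and contact force between bottle_d and the fingers below 0.02 N)).
It fails at once if The spray bottle is pushed more than 25 mm from its place or knocked over (distance of spray from where it was at the start of the episode above 0.025 m or angle between spray's own z axis and vertical above 0.5 rad).
It also fails if it takes over 101 s, if anything falls off the work surface, if the arm or the gripper's body presses on something with over 40 N, if the wrist force passes 120 N, or if a joint passes its speed limit or range.

## Working session

There is one attempt and no reset: what is moved stays moved. The work goes in short steps, Python scripts to look and compute and a tool call to move; the robot and the scene stay as the last step left them, time stands still between calls to the robot, and variables do not carry over. Pictures are saved under pics/ and viewed, at most 14 in all, crops included, and the job is handed in when it is done.

Besides the shell and the picture viewer there is one more tool, called after "Call:" as a command line: name --pt "numbers of a row" for each row, then --argument value for the rest. carry_out: Moves the arm, as the interface text tells. Its arguments: {"type":"object","properties":{"deltas":{"type":"array"},"grip_force":{"type":"number"}},"required":["deltas"]}

```bash
mkdir -p pics
python3 - <<'E'
from bench import *
import cv2
s=get_state(); print({k:s[k] for k in ('clock','position','tcp_rot','finger_gap','force')})
for n in ("scene","side"):
    im=get_image(n); cv2.imwrite(f"pics/{n}0.png",im["color"])
    for q in ("bottle_a","mat_1","cups","spray"):
        print(n,q,[(round(d["p"],2),[round(float(v),3) for v in d["location"]]) for d in pinpoint(im,q)])
E
```

```text
{'clock': 0.0, 'position': array([ 0.15249319, -0.50195506,  0.22606197]), 'tcp_rot': array([ 9.89156970e-01,  1.46860261e-01, -1.10442851e-05, -7.43097622e-04]), 'finger_gap': 0.09138178654116429, 'force': array([ 0.37119702, -0.14990015, -0.03549852])}
scene bottle_a [(0.92, [0.356, -0.288, -0.0]), (0.64, [0.358, 0.285, -0.002]), (0.62, [0.415, 0.15, -0.001]), (0.58, [0.415, -0.139, 0.0]), (0.19, [0.607, 0.148, 0.007])]
scene mat_1 [(0.79, [0.609, 0.147, 0.005]), (0.7, [0.62, 0.046, 0.003]), (0.6, [0.631, -0.164, 0.003])]
scene cups [(0.84, [0.642, -0.274, -0.0])]
scene spray [(0.85, [0.458, -0.0, 0.001])]
side bottle_a [(0.92, [0.354, -0.286, -0.001]), (0.76, [0.414, -0.141, -0.001]), (0.72, [0.416, 0.152, 0.001]), (0.66, [0.356, 0.29, -0.001])]
side mat_1 [(0.88, [0.618, 0.046, 0.006]), (0.69, [0.624, -0.062, 0.002]), (0.66, [0.635, -0.162, 0.002]), (0.59, [0.617, 0.148, 0.005])]
side cups [(0.76, [0.639, -0.276, 0.005])]
side spray [(0.74, [0.453, -0.0, 0.005])]
```

```bash
cat > h.py <<'E'
from bench import *
import numpy as np, cv2
def cloud(im):
    d=im["depth"]; v,u=np.mgrid[:400,:640]
    c=np.stack([(u-im["cx"])/im["fx"]*d,(v-im["cy"])/im["fy"]*d,d],-1)
    w=(c-im["t"])@im["R"]; w[d==0]=np.nan
    return w
def circ(p,r):  # fit centre with known radius to top disc points: mid of extent
    c,rr=cv2.minEnclosingCircle(p.astype(np.float32)); return c,rr
E
python3 - <<'E'
from h import *
for n in ("scene","side"):
    im=get_image(n); w=cloud(im)
    print(n,"cam",-im["R"].T@im["t"])
    for x,y in [(.356,-.288),(.415,-.14),(.415,.151),(.357,.287),(.456,0)]:
        m=np.hypot(w[...,0]-x,w[...,1]-y)<.04
        z=w[...,2][m]; z=z[z>.02]; top=np.percentile(z,98)
        p=w[m&(w[...,2]>top-.006)][:,:2]
        print((x,y),"top",round(float(top),3),len(p),"disc",np.round(circ(p,0)[0],4),round(circ(p,0)[1],4),"mean",p.mean(0).round(4))
    for q in ("mat_1",):
        for s in silhouettes(im,q):
            m=s["pixels"]; P=w[m]; P=P[np.isfinite(P[:,0])]
            c,r=circ(P[:,:2],0); print("mat",round(s["p"],2),len(P),np.round(c,4),round(r,4),np.nanmedian(P,0).round(4))
E
```

```text
scene cam [ 0.99274697 -0.40904368  0.79911258]
(0.356, -0.288) top 0.155 215 disc [ 0.3524 -0.2817] 0.0205 mean [ 0.355  -0.2831]
(0.415, -0.14) top 0.185 200 disc [ 0.4125 -0.1383] 0.0195 mean [ 0.4137 -0.1389]
(0.415, 0.151) top 0.096 131 disc [0.4133 0.1544] 0.0207 mean [0.4132 0.1531]
(0.357, 0.287) top 0.127 106 disc [0.3549 0.2887] 0.0204 mean [0.3561 0.2886]
(0.456, 0) top 0.188 206 disc [4.489e-01 2.000e-04] 0.0328 mean [0.45   0.0012]
mat 0.91 750 [0.6138 0.047 ] 0.0418 [0.6158 0.0461 0.008 ]
mat 0.86 882 [ 0.624  -0.0572] 0.0425 [ 0.6243 -0.0595  0.0078]
mat 0.75 1028 [ 0.6301 -0.1606] 0.0424 [ 0.6332 -0.1627  0.0076]
mat 0.72 689 [0.6073 0.1537] 0.0438 [0.6087 0.1498 0.0082]
side cam [ 0.41742063 -0.51595389  0.65621866]
(0.356, -0.288) top 0.157 587 disc [ 0.3538 -0.2856] 0.0196 mean [ 0.3546 -0.2867]
(0.415, -0.14) top 0.186 381 disc [ 0.4131 -0.1409] 0.0193 mean [ 0.4132 -0.1428]
(0.415, 0.151) top 0.096 162 disc [0.4133 0.1503] 0.0203 mean [0.4134 0.1493]
(0.357, 0.287) top 0.126 134 disc [0.3566 0.2868] 0.0203 mean [0.3569 0.2842]
(0.456, 0) top 0.189 304 disc [ 0.4494 -0.0025] 0.033 mean [ 0.4484 -0.0027]
mat 0.94 1254 [ 0.6333 -0.1635] 0.0431 [ 0.6318 -0.1679  0.009 ]
mat 0.73 959 [ 0.625  -0.0576] 0.044 [ 0.6249 -0.0631  0.0088]
mat 0.7 783 [0.6177 0.0471] 0.0451 [0.6152 0.0414 0.0086]
mat 0.61 631 [0.608  0.1519] 0.0455 [0.6068 0.1451 0.0085]
```

View pics/scene0.png

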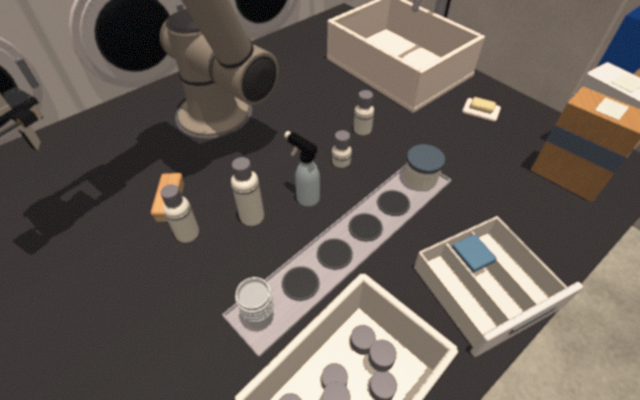

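View pics/side0.png

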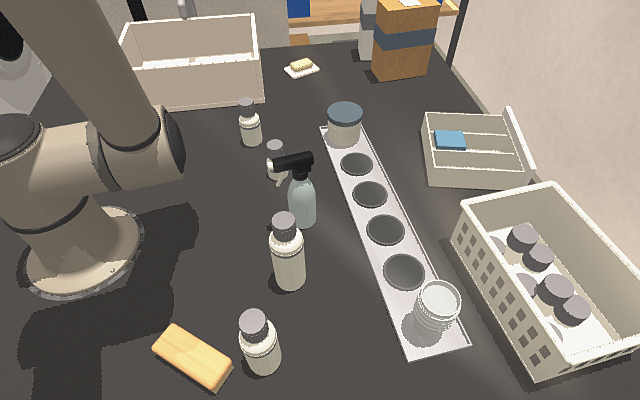

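Call:
carry_out --pt "0 0 -0.2 0 0 -1 1" --pt "0 0 -0.2 0 0 -1 1" --pt "0 0 -0.2 0 0 -1 1" --pt "0 0 0 0 0 -1 1" --pt "0 0 0 0 0 -1 1" --pt "0 0 0 0 0 -1 1" --pt "0 0 0 0 0 -1 1" --pt "0 0 0 0 0 -1 1" --pt "0 0 0 0 0 -1 1" --pt "0 0 0 0 0 -1 1" --pt "0 0 0 0 0 -1 1" --pt "0 0 0 0 0 -1 1" --grip_force 35

```text
clock: 1.7
position: [0.1526, -0.5024, 0.2507]
tcp_rot: [0.843, 0.538, -0.0, 0.0]
force: [-0.6, 0.8, 0.3]
finger_gap: 0.0918
gripper_force: 0.0
```

Call:
carry_out --pt "0 0 0 0 0 -1 1" --pt "0 0 0 0 0 -1 1" --pt "0 0 0 0 0 -1 1" --pt "0 0 0 0 0 -1 1" --pt "0 0 0 0 0 -1 1" --pt "0 0 0 0 0 -1 1" --pt "0 0 0 0 0 -1 1" --pt "0 0 0 0 0 -0.4 1" --pt "0 0 0 0 0 0 1"

```text
clock: 2.45
position: [0.1526, -0.5024, 0.2508]
tcp_rot: [0.679, 0.735, -0.0, 0.0]
force: [0.6, 0.1, -0.3]
finger_gap: 0.0923
gripper_force: 0.0
```

```bash
cat >> h.py <<'E'
from scipy.spatial.transform import Rotation as Ro
def go(x,y,z):
    s=get_state(); R=Ro.from_quat(s["tcp_rot"]).as_matrix()
    d=R.T@(np.array([x,y,z])-s["position"])/.04
    up=R.T@np.array([0,0,1])
    rv=np.degrees((Ro.from_matrix(R).inv()*Ro.from_matrix(np.array([[-.077,.997,0],[.997,.077,0],[0,0,-1]]).T)).as_rotvec())/4
    print(s["clock"],s["position"].round(4),"gap",round(s["finger_gap"],4),"F",np.round(s["force"],1),"units",d.round(2),"turn units",rv.round(3))
E
python3 -c "
from h import *
go(.354,-.285,.24)"
```

```text
2.45 [ 0.1526 -0.5024  0.2508] gap 0.0923 F [ 0.6  0.1 -0.3] units [5.02 5.45 0.27] turn units [0.    0.002 0.032]
```

Call:
carry_out --pt "0.3 0.33 0 0 0 0 1" --pt "0.66 0.72 0 0 0 0 1" --pt "0.66 0.72 0 0 0 0 1" --pt "0.66 0.72 0 0 0 0 1" --pt "0.66 0.72 0 0 0 0 1" --pt "0.66 0.72 0 0 0 0 1" --pt "0.66 0.72 0 0 0 0 1" --pt "0.46 0.5 0 0 0 0 1" --pt "0.3 0.32 0 0 0 0 1" --pt "0 0 0 0 0 0 1" --pt "0 0 0 0 0 0 1"

```text
clock: 3.37
position: [0.3553, -0.2847, 0.2508]
tcp_rot: [0.678, 0.735, -0.0, 0.0]
force: [-0.8, 1.0, 0.2]
finger_gap: 0.092
gripper_force: 0.0
```

Run:
```python
from h import *
go(.354,-.285,.118)
s=get_state(); im=get_image("wrist"); cv2.imwrite("pics/w1.png",im["color"])
T=np.array(im["tool_from_camera"]); R=Ro.from_quat(s["tcp_rot"]).as_matrix()
print(T.round(3))
print([(round(d["p"],2),np.round(d["location"],3)) for d in pinpoint(im,"bottle_b")])
```

```text
3.3667 [ 0.3553 -0.2847  0.2508] gap 0.092 F [-0.8  1.   0.2] units [-0.   -0.03  3.32] turn units [-0.002  0.008  0.041]
[[ 0.    -0.958 -0.287  0.077]
 [ 1.     0.     0.    -0.   ]
 [-0.    -0.287  0.958 -0.158]
 [ 0.     0.     0.     1.   ]]
[(0.6, array([ 0.411, -0.146, -0.   ])), (0.57, array([ 0.349, -0.284,  0.001]))]
```

View pics/w1.png

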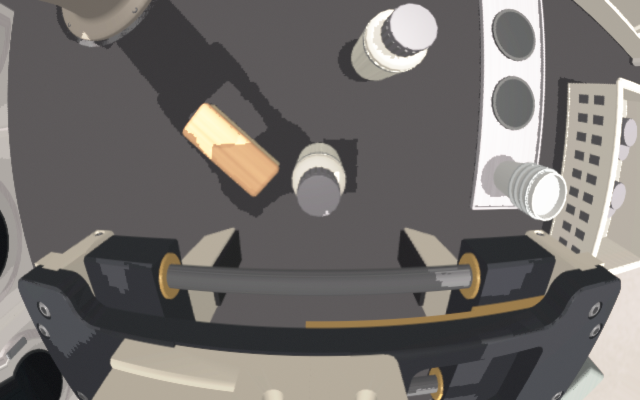

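Call:
carry_out --pt "0 0 0.4 0 0 0 1" --pt "0 0 0.6 0 0 0 1" --pt "0 0 0.6 0 0 0 1" --pt "0 0 0.6 0 0 0 1" --pt "0 0 0.5 0 0 0 1" --pt "0 0 0.4 0 0 0 1" --pt "0 0 0.2 0 0 0 1" --pt "0 0 0 0 0 0 1"

```text
clock: 4.13
position: [0.3536, -0.2852, 0.1173]
tcp_rot: [0.68, 0.734, 0.0, -0.002]
force: [-0.3, -0.4, -0.1]
finger_gap: 0.0919
gripper_force: 0.0
```

Call:
carry_out --pt "0 0 0 0 0 0 0" --pt "0 0 0 0 0 0 0" --pt "0 0 0 0 0 0 0" --pt "0 0 0 0 0 0 0" --pt "0 0 0 0 0 0 0" --pt "0 0 0 0 0 0 0" --pt "0 0 0 0 0 0 0" --pt "0 0 0 0 0 0 0"

```text
clock: 4.8
position: [0.355, -0.2851, 0.1188]
tcp_rot: [0.679, 0.734, -0.0, 0.0]
force: [0.5, -0.1, -0.6]
finger_gap: 0.0431
gripper_force: 0.0
```

Still closing; wait a bit, then lift.

Call:
carry_out --pt "0 0 0 0 0 0 0" --pt "0 0 0 0 0 0 0" --pt "0 0 0 0 0 0 0" --pt "0 0 -0.1 0 0 0 0" --pt "0 0 -0.2 0 0 0 0" --pt "0 0 0 0 0 0 0"

```text
clock: 5.3
position: [0.3555, -0.2856, 0.132]
tcp_rot: [0.679, 0.734, -0.0, 0.001]
force: [-0.2, -0.4, -1.8]
finger_gap: 0.037
gripper_force: 35.0
```

Call:
carry_out --pt "0 0 -0.4 0 0 0 0" --pt "0 0 -0.7 0 0 0 0" --pt "0 0 -0.8 0 0 0 0" --pt "0 0 -0.8 0 0 0 0" --pt "0 0 -0.8 0 0 0 0" --pt "0 0 -0.8 0 0 0 0" --pt "0 0 -0.5 0 0 0 0" --pt "0 0 -0.2 0 0 0 0" --pt "0 0 0 0 0 0 0" --pt "0 0 0 0 0 0 0"

```text
clock: 6.13
position: [0.3547, -0.2847, 0.3297]
tcp_rot: [0.679, 0.734, 0.0, -0.001]
force: [-0.1, 0.9, -3.3]
finger_gap: 0.0377
gripper_force: 35.0
```

```bash
cat >> h.py <<'E'
def held(body_r):  # axis of the held bottle from both views: fit body points below the fingers
    s=get_state(); x,y,z=s["position"]
    for n in ("scene","side"):
        im=get_image(n); w=cloud(im)
        m=(np.hypot(w[...,0]-x,w[...,1]-y)<.05)&(w[...,2]>z-.15)&(w[...,2]<z-.03)&(w[...,2]>.015)
        P=w[m]
        c=-im["R"].T@im["t"]
        from scipy.optimize import least_squares
        P=P[P[:,2]<P[:,2].min()+.055]
        f=lambda p: np.hypot(P[:,0]-p[0]-p[2]*(P[:,2]-z),P[:,1]-p[1]-p[3]*(P[:,2]-z))-body_r
        r=least_squares(f,[x,y,0,0],loss="soft_l1",f_scale=.002)
        g=least_squares(lambda p:f([p[0],p[1],0,0]),[x,y],loss="soft_l1",f_scale=.002)
        print(n,len(P),"zmin",P[:,2].min().round(4),"axis off",(g.x-[x,y]).round(4),"tilt",r.x[2:].round(3))
E
python3 -c "
from h import *
go(.6165,.0463,.33)
held(.0275)"
```

```text
6.1333 [ 0.3547 -0.2847  0.3297] gap 0.0377 F [-0.1  0.9 -3.3] units [ 7.74  7.17 -0.01] turn units [-0.011 -0.014  0.018]
scene 623 zmin 0.211 axis off [-0.0022  0.0026] tilt [ 0.016 -0.005]
side 942 zmin 0.2133 axis off [-0.0008  0.0002] tilt [ 0.005 -0.006]
```

Call:
carry_out --pt "0.3 0.28 0 0 0 0 0" --pt "0.6 0.55 0 0 0 0 0" --pt "0.7 0.65 0 0 0 0 0" --pt "0.7 0.65 0 0 0 0 0" --pt "0.7 0.65 0 0 0 0 0" --pt "0.7 0.65 0 0 0 0 0" --pt "0.7 0.65 0 0 0 0 0" --pt "0.7 0.65 0 0 0 0 0" --pt "0.7 0.65 0 0 0 0 0" --pt "0.7 0.65 0 0 0 0 0" --pt "0.6 0.55 0 0 0 0 0" --pt "0.4 0.37 0 0 0 0 0"

```text
clock: 7.23
position: [0.6096, 0.0388, 0.328]
tcp_rot: [0.678, 0.735, -0.001, -0.002]
force: [-0.1, -0.5, -2.8]
finger_gap: 0.0381
gripper_force: 35.0
```

Call:
carry_out --pt "0.2 0.17 0 0 0 0 0" --pt "0 0 0 0 0 0 0" --pt "0 0 0 0 0 0 0"

```text
clock: 7.48
position: [0.6143, 0.044, 0.3292]
tcp_rot: [0.679, 0.734, -0.001, -0.001]
force: [-0.7, 0.4, -2.2]
finger_gap: 0.0373
gripper_force: 35.0
```

```bash
python3 -c "
from h import *
go(.6165,.0463,.127)
held(.0275)"
```

```text
7.4833 [0.6143 0.044  0.3292] gap 0.0373 F [-0.7  0.4 -2.2] units [0.06 0.07 5.05] turn units [-0.043  0.005  0.025]
scene 564 zmin 0.2109 axis off [-0.0025  0.0022] tilt [ 0.013 -0.005]
side 719 zmin 0.212 axis off [-0.0009 -0.001 ] tilt [ 0.003 -0.005]
```

Call:
carry_out --pt "0.08 0.08 0.4 0 0 0 0" --pt "0 0 0.7 0 0 0 0" --pt "0 0 0.8 0 0 0 0" --pt "0 0 0.8 0 0 0 0" --pt "0 0 0.8 0 0 0 0" --pt "0 0 0.6 0 0 0 0" --pt "0 0 0.4 0 0 0 0" --pt "0 0 0.2 0 0 0 0" --pt "0 0 0.1 0 0 0 0" --pt "0 0 0 0 0 0 0" --pt "0 0 0 0 0 0 0"

```text
clock: 8.5
position: [0.6184, 0.0472, 0.1401]
tcp_rot: [0.679, 0.734, 0.001, 0.001]
force: [0.9, -0.9, -2.4]
finger_gap: 0.0372
gripper_force: 35.0
```

```bash
python3 -c "
from h import *
go(.6165,.0463,.127)
held(.0275)"
```

```text
8.5 [0.6184 0.0472 0.1401] gap 0.0372 F [ 0.9 -0.9 -2.4] units [-0.02 -0.05  0.33] turn units [0.033 0.006 0.01 ]
scene 340 zmin 0.0224 axis off [-0.0023  0.0025] tilt [ 0.006 -0.01 ]
side 417 zmin 0.0238 axis off [-0.0001 -0.0004] tilt [-0.009 -0.01 ]
```

Call:
carry_out --pt "0 0 0.1 0 0 0 0" --pt "0 0 0.1 0 0 0 0" --pt "0 0 0.05 0 0 0 0" --pt "0 0 0.03 0 0 0 0" --pt "0 0 0.03 0 0 0 0" --pt "0 0 0 0 0 0 0"

```text
clock: 9.1
position: [0.6177, 0.0478, 0.1268]
tcp_rot: [0.679, 0.734, -0.0, 0.0]
force: [-0.5, 0.3, 1.8]
finger_gap: 0.0374
gripper_force: 35.0
```

Call:
carry_out --pt "0 0 0 0 0 0 1" --pt "0 0 0 0 0 0 1" --pt "0 0 0 0 0 0 1" --pt "0 0 0 0 0 0 1" --pt "0 0 0 0 0 0 1" --pt "0 0 0 0 0 0 1" --pt "0 0 -0.5 0 0 0 1" --pt "0 0 -0.8 0 0 0 1" --pt "0 0 -0.8 0 0 0 1" --pt "0 0 -0.7 0 0 0 1" --pt "0 0 -0.3 0 0 0 1" --pt "0 0 0 0 0 0 1"

```text
clock: 10.1
position: [0.6192, 0.0477, 0.2543]
tcp_rot: [0.679, 0.734, 0.002, 0.003]
force: [-0.1, -0.5, 0.7]
finger_gap: 0.0916
gripper_force: 0.0
```

```bash
python3 -c "
from h import *
go(.4128,-.140,.25)
for n in ('scene','side'):
    im=get_image(n)
    print(n,[(round(d['p'],2),np.round(d['location'],3).tolist()) for d in pinpoint(im,'bottle_a')])"
```

```text
10.1 [0.6192 0.0477 0.2543] gap 0.0916 F [-0.1 -0.5  0.7] units [-4.27 -5.51  0.07] turn units [0.104 0.014 0.02 ]
scene [(0.93, [0.414, 0.153, -0.003]), (0.76, [0.413, -0.138, -0.003]), (0.65, [0.617, 0.045, 0.007]), (0.58, [0.622, -0.062, -0.001]), (0.56, [0.357, 0.29, -0.0])]
side [(0.82, [0.36, 0.289, 0.001]), (0.78, [0.413, 0.155, -0.003]), (0.71, [0.617, 0.047, 0.011]), (0.68, [0.414, -0.142, -0.001])]
```

Call:
carry_out --pt "-0.2 -0.25 0 0 0 0 1" --pt "-0.45 -0.6 0 0 0 0 1" --pt "-0.6 -0.77 0 0 0 0 1" --pt "-0.6 -0.77 0 0 0 0 1" --pt "-0.6 -0.77 0 0 0 0 1" --pt "-0.6 -0.77 0 0 0 0 1" --pt "-0.6 -0.77 0 0 0 0 1" --pt "-0.4 -0.5 0 0 0 0 1" --pt "-0.2 -0.28 0 0 0 0 1" --pt "0 0 0 0 0 0 1" --pt "0 0 0 0 0 0 1"

```text
clock: 11.22
position: [0.4121, -0.1389, 0.2495]
tcp_rot: [0.68, 0.734, -0.0, -0.001]
force: [-0.4, 1.0, -0.6]
finger_gap: 0.0918
gripper_force: 0.0
```

```bash
python3 -c "
from h import *
go(.4128,-.140,.149)"
```

```text
11.2167 [ 0.4121 -0.1389  0.2495] gap 0.0918 F [-0.4  1.  -0.6] units [-0.03  0.02  2.51] turn units [-0.016 -0.015 -0.008]
```

Call:
carry_out --pt "0 0 0.4 0 0 0 1" --pt "0 0 0.6 0 0 0 1" --pt "0 0 0.6 0 0 0 1" --pt "0 0 0.5 0 0 0 1" --pt "0 0 0.3 0 0 0 1" --pt "0 0 0.1 0 0 0 1" --pt "0 0 0 0 0 0 0" --pt "0 0 0 0 0 0 0" --pt "0 0 0 0 0 0 0" --pt "0 0 0 0 0 0 0" --pt "0 0 0 0 0 0 0" --pt "0 0 0 0 0 0 0"

```text
clock: 12.22
position: [0.4128, -0.139, 0.1508]
tcp_rot: [0.679, 0.734, 0.0, 0.001]
force: [-0.1, -0.3, 0.7]
finger_gap: 0.0563
gripper_force: 0.0
```

Call:
carry_out --pt "0 0 0 0 0 0 0" --pt "0 0 0 0 0 0 0" --pt "0 0 0 0 0 0 0" --pt "0 0 0 0 0 0 0" --pt "0 0 0 0 0 0 0" --pt "0 0 0 0 0 0 0"

```text
clock: 12.72
position: [0.4127, -0.139, 0.1504]
tcp_rot: [0.679, 0.734, 0.0, 0.0]
force: [1.0, -0.4, 0.9]
finger_gap: 0.0376
gripper_force: 35.0
```

Call:
carry_out --pt "0 0 -0.2 0 0 0 0" --pt "0 0 -0.5 0 0 0 0" --pt "0 0 -0.75 0 0 0 0" --pt "0 0 -0.8 0 0 0 0" --pt "0 0 -0.8 0 0 0 0" --pt "0 0 -0.8 0 0 0 0" --pt "0 0 -0.7 0 0 0 0" --pt "0 0 -0.5 0 0 0 0" --pt "0 0 -0.3 0 0 0 0" --pt "0 0 0 0 0 0 0" --pt "0 0 0 0 0 0 0"

```text
clock: 13.63
position: [0.4121, -0.1387, 0.364]
tcp_rot: [0.679, 0.734, -0.0, -0.0]
force: [-0.0, -0.4, -5.1]
finger_gap: 0.0375
gripper_force: 35.0
```

```bash
python3 -c "
from h import *
go(.6084,.151,.36)
held(.029)"
```

```text
13.6333 [ 0.4121 -0.1387  0.364 ] gap 0.0375 F [-0.  -0.4 -5.1] units [6.84 5.46 0.1 ] turn units [-0.008 -0.003  0.018]
scene 600 zmin 0.2152 axis off [-0.0015  0.0011] tilt [ 0.002 -0.005]
side 926 zmin 0.215 axis off [-0.0003 -0.0015] tilt [-0.003 -0.007]
```

Call:
carry_out --pt "0.25 0.2 0 0 0 0 0" --pt "0.5 0.4 0 0 0 0 0" --pt "0.7 0.55 0 0 0 0 0" --pt "0.7 0.56 0 0 0 0 0" --pt "0.7 0.56 0 0 0 0 0" --pt "0.7 0.56 0 0 0 0 0" --pt "0.7 0.56 0 0 0 0 0" --pt "0.7 0.56 0 0 0 0 0" --pt "0.7 0.56 0 0 0 0 0" --pt "0.6 0.5 0 0 0 0 0" --pt "0.4 0.3 0 0 0 0 0" --pt "0.2 0.15 0 0 0 0 0"

```text
clock: 14.73
position: [0.6093, 0.1541, 0.3611]
tcp_rot: [0.678, 0.735, -0.002, -0.002]
force: [0.3, -0.9, -3.8]
finger_gap: 0.0374
gripper_force: 35.0
```

Call:
carry_out --pt "0 0 0 0 0 0 0" --pt "0 0 0 0 0 0 0" --pt "0 0 0 0 0 0 0"

```text
clock: 14.98
position: [0.6083, 0.1506, 0.3634]
tcp_rot: [0.679, 0.734, -0.001, -0.0]
force: [0.2, -0.6, -3.4]
finger_gap: 0.0378
gripper_force: 35.0
```

```bash
python3 -c "
from h import *
go(.6084,.151,.158)"
```

```text
14.9833 [0.6083 0.1506 0.3634] gap 0.0378 F [ 0.2 -0.6 -3.4] units [0.01 0.01 5.14] turn units [-0.03   0.009  0.01 ]
```

Call:
carry_out --pt "0 0 0.4 0 0 0 0" --pt "0 0 0.7 0 0 0 0" --pt "0 0 0.8 0 0 0 0" --pt "0 0 0.8 0 0 0 0" --pt "0 0 0.8 0 0 0 0" --pt "0 0 0.6 0 0 0 0" --pt "0 0 0.4 0 0 0 0" --pt "0 0 0.2 0 0 0 0" --pt "0 0 0.1 0 0 0 0" --pt "0 0 0 0 0 0 0" --pt "0 0 0 0 0 0 0"

```text
clock: 15.9
position: [0.6094, 0.1511, 0.1737]
tcp_rot: [0.679, 0.734, 0.001, 0.001]
force: [-1.0, 0.7, -4.5]
finger_gap: 0.0376
gripper_force: 35.0
```

```bash
python3 -c "
from h import *
go(.6084,.151,.158)
held(.029)"
```

```text
15.9 [0.6094 0.1511 0.1737] gap 0.0376 F [-1.   0.7 -4.5] units [ 0.   -0.03  0.39] turn units [0.033 0.    0.012]
scene 368 zmin 0.0257 axis off [-0.0016  0.0011] tilt [ 0.001 -0.007]
side 280 zmin 0.0253 axis off [ 0.0005 -0.0017] tilt [-0.017 -0.013]
```

Call:
carry_out --pt "0 0 0.12 0 0 0 0" --pt "0 0 0.12 0 0 0 0" --pt "0 0 0.06 0 0 0 0" --pt "0 0 0.04 0 0 0 0" --pt "0 0 0.04 0 0 0 0" --pt "0 0 0 0 0 0 0" --pt "0 0 0 0 0 0 0"

```text
clock: 16.58
position: [0.6086, 0.1514, 0.1584]
tcp_rot: [0.679, 0.734, 0.0, 0.0]
force: [-2.9, -0.7, 4.1]
finger_gap: 0.0373
gripper_force: 35.0
```

Call:
carry_out --pt "0 0 0 0 0 0 1" --pt "0 0 0 0 0 0 1" --pt "0 0 0 0 0 0 1" --pt "0 0 0 0 0 0 1" --pt "0 0 0 0 0 0 1" --pt "0 0 0 0 0 0 1" --pt "0 0 -0.5 0 0 0 1" --pt "0 0 -0.7 0 0 0 1" --pt "0 0 -0.6 0 0 0 1" --pt "0 0 -0.3 0 0 0 1" --pt "0 0 0 0 0 0 1" --pt "0 0 0 0 0 0 1"

```text
clock: 17.58
position: [0.6089, 0.1514, 0.2412]
tcp_rot: [0.679, 0.734, 0.0, 0.0]
force: [-0.1, -0.6, -0.4]
finger_gap: 0.0916
gripper_force: 0.0
```

```bash
python3 -c "
from h import *
go(.4133,.1525,.24)
for n in ('scene','side'):
    im=get_image(n)
    print(n,[(round(d['p'],2),np.round(d['location'],3).tolist()) for d in pinpoint(im,'bottle_a')])"
```

```text
17.5833 [0.6089 0.1514 0.2412] gap 0.0916 F [-0.1 -0.6 -0.4] units [ 0.41 -4.87  0.02] turn units [0.014 0.    0.019]
scene [(0.94, [0.414, 0.149, -0.0]), (0.72, [0.611, 0.154, 0.01]), (0.71, [0.616, 0.049, 0.007]), (0.55, [0.356, 0.287, 0.0])]
side [(0.95, [0.358, 0.292, -0.002]), (0.93, [0.413, 0.154, -0.001]), (0.62, [0.611, 0.15, 0.006]), (0.6, [0.617, 0.049, 0.012])]
```

Call:
carry_out --pt "0 -0.3 0 0 0 0 1" --pt "0.05 -0.6 0 0 0 0 1" --pt "0.06 -0.8 0 0 0 0 1" --pt "0.07 -0.8 0 0 0 0 1" --pt "0.07 -0.8 0 0 0 0 1" --pt "0.06 -0.75 0 0 0 0 1" --pt "0.05 -0.5 0 0 0 0 1" --pt "0.05 -0.32 0 0 0 0 1" --pt "0 0 0 0 0 0 1" --pt "0 0 0 0 0 0 1"

```text
clock: 18.62
position: [0.4132, 0.1525, 0.2409]
tcp_rot: [0.679, 0.734, -0.0, 0.0]
force: [0.4, -0.4, -0.7]
finger_gap: 0.0919
gripper_force: 0.0
```

Call:
carry_out --pt "0 0 0.4 0 0 0 1" --pt "0 0 0.7 0 0 0 1" --pt "0 0 0.8 0 0 0 1" --pt "0 0 0.7 0 0 0 1" --pt "0 0 0.5 0 0 0 1" --pt "0 0 0.3 0 0 0 1" --pt "0 0 0 0 0 0 1" --pt "0 0 0 0 0 0 1"

```text
clock: 19.28
position: [0.4138, 0.1523, 0.1044]
tcp_rot: [0.679, 0.734, -0.001, -0.0]
force: [0.3, -0.8, 0.7]
finger_gap: 0.0919
gripper_force: 0.0
```

```bash
python3 -c "
from h import *
go(.4133,.152,.059)"
```

```text
19.2833 [0.4138 0.1523 0.1044] gap 0.0919 F [ 0.3 -0.8  0.7] units [-0.01 -0.01  1.14] turn units [-0.023  0.004  0.013]
```

Call:
carry_out --pt "0 0 0.4 0 0 0 1" --pt "0 0 0.4 0 0 0 1" --pt "0 0 0.25 0 0 0 1" --pt "0 0 0.09 0 0 0 1" --pt "0 0 0 0 0 0 0" --pt "0 0 0 0 0 0 0" --pt "0 0 0 0 0 0 0" --pt "0 0 0 0 0 0 0" --pt "0 0 0 0 0 0 0" --pt "0 0 0 0 0 0 0" --pt "0 0 0 0 0 0 0" --pt "0 0 0 0 0 0 0"

```text
clock: 20.28
position: [0.4133, 0.1524, 0.0596]
tcp_rot: [0.679, 0.734, 0.0, 0.0]
force: [-0.2, 0.4, 0.4]
finger_gap: 0.0431
gripper_force: 0.0
```

Call:
carry_out --pt "0 0 0 0 0 0 0" --pt "0 0 0 0 0 0 0" --pt "0 0 0 0 0 0 0" --pt "0 0 0 0 0 0 0"

```text
clock: 20.62
position: [0.4133, 0.1524, 0.0595]
tcp_rot: [0.679, 0.734, -0.0, 0.0]
force: [0.2, 0.1, 0.9]
finger_gap: 0.0377
gripper_force: 35.0
```

Call:
carry_out --pt "0 0 -0.2 0 0 0 0" --pt "0 0 -0.5 0 0 0 0" --pt "0 0 -0.8 0 0 0 0" --pt "0 0 -0.8 0 0 0 0" --pt "0 0 -0.8 0 0 0 0" --pt "0 0 -0.8 0 0 0 0" --pt "0 0 -0.7 0 0 0 0" --pt "0 0 -0.5 0 0 0 0" --pt "0 0 -0.3 0 0 0 0" --pt "0 0 0 0 0 0 0" --pt "0 0 0 0 0 0 0"

```text
clock: 21.53
position: [0.4131, 0.1524, 0.2757]
tcp_rot: [0.679, 0.734, 0.0, 0.0]
force: [0.4, -0.5, -1.1]
finger_gap: 0.0374
gripper_force: 35.0
```

```bash
python3 -c "
from h import *
go(.6326,-.163,.275)
held(.025)"
```

```text
21.5333 [0.4131 0.1524 0.2757] gap 0.0374 F [ 0.4 -0.5 -1.1] units [-8.29  4.85  0.02] turn units [0.01  0.    0.019]
scene 217 zmin 0.2153 axis off [-0.0021  0.0022] tilt [ 0.041 -0.027]
side 304 zmin 0.2163 axis off [-0.0006 -0.0005] tilt [ 0.004 -0.028]
```

Call:
carry_out --pt "-0.3 0.18 0 0 0 0 0" --pt "-0.6 0.35 0 0 0 0 0" --pt "-0.8 0.47 0 0 0 0 0" --pt "-0.8 0.47 0 0 0 0 0" --pt "-0.8 0.47 0 0 0 0 0" --pt "-0.8 0.47 0 0 0 0 0" --pt "-0.8 0.47 0 0 0 0 0" --pt "-0.8 0.47 0 0 0 0 0" --pt "-0.8 0.47 0 0 0 0 0" --pt "-0.8 0.47 0 0 0 0 0" --pt "-0.6 0.35 0 0 0 0 0" --pt "-0.3 0.17 0 0 0 0 0"

```text
clock: 22.63
position: [0.6315, -0.1628, 0.2724]
tcp_rot: [0.68, 0.733, -0.001, -0.001]
force: [-0.0, 0.5, -0.5]
finger_gap: 0.0371
gripper_force: 35.0
```

Call:
carry_out --pt "-0.1 0.05 0 0 0 0 0" --pt "0 0 0 0 0 0 0" --pt "0 0 0 0 0 0 0" --pt "0 0 0 0 0 0 0"

```text
clock: 22.97
position: [0.6326, -0.162, 0.2754]
tcp_rot: [0.678, 0.735, -0.0, -0.0]
force: [0.1, 0.5, -0.7]
finger_gap: 0.0375
gripper_force: 35.0
```

```bash
python3 -c "
from h import *
go(.6326,-.163,.0675)"
```

```text
22.9667 [ 0.6326 -0.162   0.2754] gap 0.0375 F [ 0.1  0.5 -0.7] units [-0.03  0.    5.2 ] turn units [-0.01  -0.008  0.035]
```

```bash
python3 -c "
from h import *
for n in ('scene','side'):
    w=cloud(get_image(n))
    for y in (-.163,-.058):
        m=(abs(w[...,1]-y)<.045)&(w[...,0]>.685)&(w[...,0]<.76)&(w[...,2]>.03)&(w[...,2]<.18)
        P=w[m]; print(n,y,len(P),P.min(0).round(3) if len(P) else '',P.max(0).round(3) if len(P) else '')"
```

```text
scene -0.163 691 [ 0.743 -0.208  0.03 ] [ 0.76  -0.118  0.125]
scene -0.058 35 [ 0.743 -0.103  0.119] [ 0.76  -0.094  0.123]
side -0.163 1207 [ 0.743 -0.208  0.03 ] [ 0.76  -0.118  0.124]
side -0.058 15 [ 0.745 -0.103  0.121] [ 0.76  -0.097  0.124]
```

Call:
carry_out --pt "0 0 0.4 0 0 0 0" --pt "0 0 0.7 0 0 0 0" --pt "0 0 0.8 0 0 0 0" --pt "0 0 0.8 0 0 0 0" --pt "0 0 0.8 0 0 0 0" --pt "0 0 0.6 0 0 0 0" --pt "0 0 0.4 0 0 0 0" --pt "0 0 0.2 0 0 0 0" --pt "0 0 0.1 0 0 0 0" --pt "0 0 0 0 0 0 0" --pt "0 0 0 0 0 0 0"

```text
clock: 23.98
position: [0.6338, -0.1633, 0.085]
tcp_rot: [0.679, 0.734, 0.0, 0.001]
force: [0.5, 0.8, -1.0]
finger_gap: 0.038
gripper_force: 35.0
```

```bash
python3 -c "
from h import *
go(.6326,-.163,.0675)
held(.025)"
```

```text
23.9833 [ 0.6338 -0.1633  0.085 ] gap 0.038 F [ 0.5  0.8 -1. ] units [ 0.01 -0.03  0.44] turn units [0.029 0.015 0.024]
scene 138 zmin 0.0253 axis off [-0.002   0.0025] tilt [ 0.032 -0.   ]
side 184 zmin 0.0296 axis off [-0.     -0.0008] tilt [-0.017 -0.017]
```

Call:
carry_out --pt "0 0 0.13 0 0 0 0" --pt "0 0 0.13 0 0 0 0" --pt "0 0 0.08 0 0 0 0" --pt "0 0 0.04 0 0 0 0" --pt "0 0 0.04 0 0 0 0" --pt "0 0 0 0 0 0 0" --pt "0 0 0 0 0 0 0"

```text
clock: 24.67
position: [0.6328, -0.1632, 0.0675]
tcp_rot: [0.679, 0.734, -0.0, -0.0]
force: [-3.0, 1.0, 5.4]
finger_gap: 0.0377
gripper_force: 35.0
```

Call:
carry_out --pt "0 0 0 0 0 0 1" --pt "0 0 0 0 0 0 1" --pt "0 0 0 0 0 0 1" --pt "0 0 0 0 0 0 1" --pt "0 0 0 0 0 0 1" --pt "0 0 0 0 0 0 1" --pt "0 0 -0.5 0 0 0 1" --pt "0 0 -0.8 0 0 0 1" --pt "0 0 -0.9 0 0 0 1" --pt "0 0 -0.9 0 0 0 1" --pt "0 0 -0.9 0 0 0 1" --pt "0 0 -0.7 0 0 0 1"

```text
clock: 25.67
position: [0.6334, -0.1634, 0.2582]
tcp_rot: [0.679, 0.734, 0.001, 0.002]
force: [0.6, -0.1, 0.2]
finger_gap: 0.0918
gripper_force: 0.0
```

Call:
carry_out --pt "0 0 -0.2 0 0 0 1" --pt "0 0 0 0 0 0 1" --pt "0 0 0 0 0 0 1"

```text
clock: 25.92
position: [0.6328, -0.1632, 0.2619]
tcp_rot: [0.679, 0.734, -0.0, -0.0]
force: [-0.1, -0.7, -0.3]
finger_gap: 0.0919
gripper_force: 0.0
```

```bash
python3 -c "
from h import *
go(.356,.288,.26)
for n in ('scene','side'):
    im=get_image(n)
    print(n,[(round(d['p'],2),np.round(d['location'],3).tolist()) for d in pinpoint(im,'bottle_a')],[np.round(d['location'],3).tolist() for d in pinpoint(im,'spray')])"
```

```text
25.9167 [ 0.6328 -0.1632  0.2619] gap 0.0919 F [-0.1 -0.7 -0.3] units [11.79 -6.02  0.05] turn units [-0.011 -0.004  0.018]
scene [(0.88, [0.613, 0.151, 0.006]), (0.85, [0.617, 0.042, 0.012]), (0.67, [0.633, -0.164, 0.006]), (0.66, [0.357, 0.291, -0.001])] [[0.456, -0.001, 0.0]]
side [(0.98, [0.609, 0.15, 0.004]), (0.74, [0.357, 0.29, 0.001]), (0.73, [0.615, 0.048, 0.01])] [[0.45, 0.002, 0.004]]
```

Call:
carry_out --pt "0.4 -0.2 0 0 0 0 1" --pt "0.7 -0.36 0 0 0 0 1" --pt "0.8 -0.41 0 0 0 0 1" --pt "0.8 -0.41 0 0 0 0 1" --pt "0.8 -0.41 0 0 0 0 1" --pt "0.8 -0.41 0 0 0 0 1" --pt "0.8 -0.41 0 0 0 0 1" --pt "0.8 -0.41 0 0 0 0 1" --pt "0.8 -0.41 0 0 0 0 1" --pt "0.8 -0.41 0 0 0 0 1" --pt "0.8 -0.41 0 0 0 0 1" --pt "0.8 -0.41 0 0 0 0 1"

```text
clock: 27.22
position: [0.4175, 0.1862, 0.2624]
tcp_rot: [0.679, 0.734, -0.0, -0.0]
force: [0.7, 0.2, -0.2]
finger_gap: 0.0917
gripper_force: 0.0
```

Call:
carry_out --pt "0.8 -0.41 0 0 0 0 1" --pt "0.8 -0.41 0 0 0 0 1" --pt "0.6 -0.31 0 0 0 0 1" --pt "0.3 -0.15 0 0 0 0 1" --pt "0.1 -0.05 0 0 0 0 1" --pt "0 0 0 0 0 0 1" --pt "0 0 0 0 0 0 1"

```text
clock: 27.8
position: [0.3579, 0.2841, 0.2624]
tcp_rot: [0.679, 0.734, -0.0, 0.0]
force: [0.5, -0.6, -0.7]
finger_gap: 0.0918
gripper_force: 0.0
```

```bash
python3 -c "
from h import *
go(.3563,.288,.089)"
```

```text
27.8 [0.3579 0.2841 0.2624] gap 0.0918 F [ 0.5 -0.6 -0.7] units [ 0.1  -0.03  4.34] turn units [-0.002  0.009  0.021]
```

Call:
carry_out --pt "0.1 -0.03 0.4 0 0 0 1" --pt "0 0 0.7 0 0 0 1" --pt "0 0 0.8 0 0 0 1" --pt "0 0 0.8 0 0 0 1" --pt "0 0 0.7 0 0 0 1" --pt "0 0 0.5 0 0 0 1" --pt "0 0 0.3 0 0 0 1" --pt "0 0 0.13 0 0 0 1" --pt "0 0 0 0 0 0 1"

```text
clock: 28.55
position: [0.3562, 0.2872, 0.0885]
tcp_rot: [0.679, 0.734, -0.001, -0.0]
force: [0.2, -1.1, 0.3]
finger_gap: 0.0914
gripper_force: 0.0
```

Call:
carry_out --pt "0 0 0 0 0 0 0" --pt "0 0 0 0 0 0 0" --pt "0 0 0 0 0 0 0" --pt "0 0 0 0 0 0 0" --pt "0 0 0 0 0 0 0" --pt "0 0 0 0 0 0 0" --pt "0 0 0 0 0 0 0" --pt "0 0 0 0 0 0 0" --pt "0 0 0 0 0 0 0" --pt "0 0 0 0 0 0 0" --pt "0 0 0 0 0 0 0" --pt "0 0 0 0 0 0 0"

```text
clock: 29.55
position: [0.3561, 0.2884, 0.0895]
tcp_rot: [0.679, 0.734, 0.0, 0.0]
force: [1.1, -0.7, -0.2]
finger_gap: 0.0373
gripper_force: 35.0
```

Lift by 0.216 m.

Call:
carry_out --pt "0 0 -0.2 0 0 0 0" --pt "0 0 -0.5 0 0 0 0" --pt "0 0 -0.8 0 0 0 0" --pt "0 0 -0.8 0 0 0 0" --pt "0 0 -0.8 0 0 0 0" --pt "0 0 -0.8 0 0 0 0" --pt "0 0 -0.7 0 0 0 0" --pt "0 0 -0.5 0 0 0 0" --pt "0 0 -0.3 0 0 0 0" --pt "0 0 0 0 0 0 0" --pt "0 0 0 0 0 0 0"

```text
clock: 30.47
position: [0.3558, 0.2883, 0.3055]
tcp_rot: [0.679, 0.734, 0.0, 0.0]
force: [-1.2, -0.5, -3.5]
finger_gap: 0.0374
gripper_force: 35.0
```

```bash
python3 -c "
from h import *
go(.6245,-.0583,.305)
held(.026)"
```

```text
30.4667 [0.3558 0.2883 0.3055] gap 0.0374 F [-1.2 -0.5 -3.5] units [-9.16  6.02  0.01] turn units [ 0.004 -0.001  0.019]
scene 408 zmin 0.2162 axis off [-0.002  0.002] tilt [ 0.012 -0.01 ]
side 552 zmin 0.2148 axis off [-0.0004 -0.0008] tilt [-0.007 -0.009]
```

Call:
carry_out --pt "-0.3 0.2 0 0 0 0 0" --pt "-0.6 0.4 0 0 0 0 0" --pt "-0.75 0.49 0 0 0 0 0" --pt "-0.75 0.49 0 0 0 0 0" --pt "-0.75 0.49 0 0 0 0 0" --pt "-0.75 0.49 0 0 0 0 0" --pt "-0.75 0.49 0 0 0 0 0" --pt "-0.75 0.49 0 0 0 0 0" --pt "-0.75 0.49 0 0 0 0 0" --pt "-0.75 0.49 0 0 0 0 0" --pt "-0.75 0.49 0 0 0 0 0" --pt "-0.75 0.49 0 0 0 0 0"

```text
clock: 31.57
position: [0.602, -0.0309, 0.3036]
tcp_rot: [0.679, 0.734, -0.001, -0.001]
force: [0.7, 1.4, -1.9]
finger_gap: 0.0374
gripper_force: 35.0
```

Call:
carry_out --pt "-0.5 0.33 0 0 0 0 0" --pt "-0.25 0.17 0 0 0 0 0" --pt "0 0 0 0 0 0 0" --pt "0 0 0 0 0 0 0" --pt "0 0 0 0 0 0 0"

```text
clock: 31.98
position: [0.6233, -0.0569, 0.3045]
tcp_rot: [0.679, 0.734, -0.0, -0.001]
force: [0.6, 0.3, -1.8]
finger_gap: 0.0375
gripper_force: 35.0
```

```bash
python3 -c "
from h import *
go(.6245,-.0583,.0975)"
```

```text
31.9833 [ 0.6233 -0.0569  0.3045] gap 0.0375 F [ 0.6  0.3 -1.8] units [-0.04  0.04  5.17] turn units [-0.032 -0.014  0.025]
```

Call:
carry_out --pt "-0.03 0.02 0.4 0 0 0 0" --pt "0 0 0.7 0 0 0 0" --pt "0 0 0.8 0 0 0 0" --pt "0 0 0.8 0 0 0 0" --pt "0 0 0.8 0 0 0 0" --pt "0 0 0.6 0 0 0 0" --pt "0 0 0.4 0 0 0 0" --pt "0 0 0.2 0 0 0 0" --pt "0 0 0.1 0 0 0 0" --pt "0 0 0 0 0 0 0" --pt "0 0 0 0 0 0 0"

```text
clock: 32.9
position: [0.6255, -0.0586, 0.1149]
tcp_rot: [0.679, 0.734, 0.001, 0.001]
force: [0.9, -1.0, -1.5]
finger_gap: 0.0372
gripper_force: 35.0
```

```bash
python3 -c "
from h import *
go(.6245,-.0583,.0975)"
```

```text
32.9 [ 0.6255 -0.0586  0.1149] gap 0.0372 F [ 0.9 -1.  -1.5] units [ 0.01 -0.02  0.43] turn units [0.029 0.009 0.026]
```

Call:
carry_out --pt "0 0 0.13 0 0 0 0" --pt "0 0 0.13 0 0 0 0" --pt "0 0 0.08 0 0 0 0" --pt "0 0 0.04 0 0 0 0" --pt "0 0 0.03 0 0 0 0" --pt "0 0 0 0 0 0 0" --pt "0 0 0 0 0 0 0"

```text
clock: 33.48
position: [0.6248, -0.0589, 0.0975]
tcp_rot: [0.679, 0.734, -0.0, 0.0]
force: [-2.5, 0.5, 2.0]
finger_gap: 0.0372
gripper_force: 35.0
```

Call:
carry_out --pt "0 0 0 0 0 0 1" --pt "0 0 0 0 0 0 1" --pt "0 0 0 0 0 0 1" --pt "0 0 0 0 0 0 1" --pt "0 0 0 0 0 0 1" --pt "0 0 0 0 0 0 1" --pt "0 0 -0.5 0 0 0 1" --pt "0 0 -0.8 0 0 0 1" --pt "0 0 -0.9 0 0 0 1" --pt "0 0 -0.9 0 0 0 1" --pt "0 0 -0.9 0 0 0 1" --pt "0 0 -0.7 0 0 0 1"

```text
clock: 34.48
position: [0.6252, -0.0588, 0.2885]
tcp_rot: [0.679, 0.734, 0.001, 0.001]
force: [0.4, -0.3, -0.2]
finger_gap: 0.0916
gripper_force: 0.0
```

Call:
carry_out --pt "-0.3 -0.9 0 0 0 0 1" --pt "-0.3 -0.9 0 0 0 0 1" --pt "-0.3 -0.9 0 0 0 0 1" --pt "-0.3 -0.9 0 0 0 0 1" --pt "0 0 0 0 0 0 1" --pt "0 0 0 0 0 0 1"

```text
clock: 34.98
position: [0.484, -0.1185, 0.2859]
tcp_rot: [0.68, 0.734, 0.0, 0.001]
force: [0.9, 0.9, 0.3]
finger_gap: 0.0919
gripper_force: 0.0
```

Run:
```python
from h import *
for n in ("scene","side"):
    im=get_image(n); w=cloud(im); cv2.imwrite(f"pics/{n}9.png",im["color"])
    print(n,"spray",[np.round(d["location"],3) for d in pinpoint(im,"spray")])
    for k,(x,y) in zip("abcd",[(.6084,.151),(.6165,.0463),(.6245,-.0583),(.6326,-.163)]):
        m=np.hypot(w[...,0]-x,w[...,1]-y)<.04
        z=w[...,2][m]; top=np.percentile(z[z>.02],98)
        p=w[m&(w[...,2]>top-.006)][:,:2]; c,r=circ(p,0)
        print(k,"top",round(float(top),3),"off from mat",np.round(np.array(c)-[x,y],4),round(r,4))
```

```text
scene spray [array([ 0.456, -0.002, -0.002])]
a top 0.193 off from mat [-0.0006  0.0006] 0.0198
b top 0.164 off from mat [-0.0016  0.0038] 0.0199
c top 0.134 off from mat [-0.0007  0.001 ] 0.0193
d top 0.104 off from mat [-0.002   0.0014] 0.0193
side spray [array([ 0.453, -0.   ,  0.001])]
a top 0.176 off from mat [-0.0148 -0.0083] 0.0094
b top 0.164 off from mat [0.0002 0.    ] 0.0192
c top 0.134 off from mat [ 0.0002 -0.0015] 0.0201
d top 0.105 off from mat [-0.0008 -0.0009] 0.0194
```

View pics/side9.png

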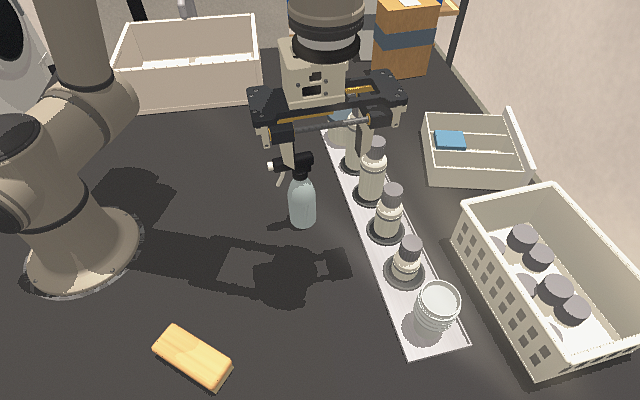

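View pics/scene9.png

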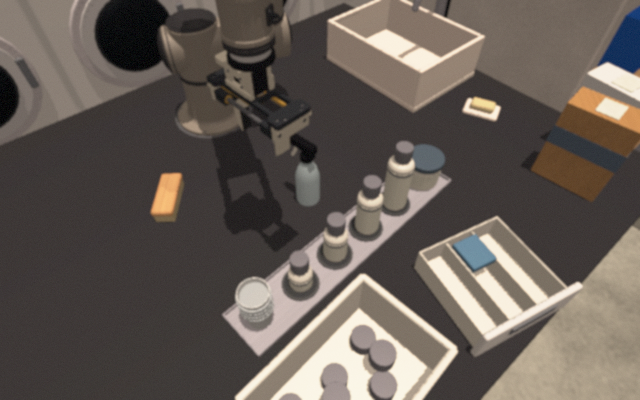

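The pictures show all four bottles upright and centred on their mats: shortest beside the cups at scene pixel (301,272), tallest beside the tub at (399,178). The spray bottle stands where it started, at (308,182), and the gripper is clear.

```bash
python3 -c "
from bench import *
print(finish_job())"
```

```text
the job is handed in; nothing more can be done
None
```

The four bottles stand upright on their mats in order of height, shortest by the cups to tallest by the tub, each about 4 mm or less from its measured mat centre. The spray bottle has not moved measurably, and I handed the job in at about 35 s; no verdict came back.

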